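Load the amber filter and click the filter slide into the beam

TASK

Take the amber filter (orange grip) out of the filter stand, slide it down into the empty slot on the photometer's filter slide until it is fully home, and let go of it. Then take the slide's black knob and push the slide along its rail, towards the gap between the blue lamp and the cell holder, until you feel the spring ball drop into its notch; stop at that click, do not run the slide on to its end stop, and finish still holding the knob with the slide resting in the notch. Leave the other filters and everything else on the bench where they stand.

Things in the scene. Friction and masses are not known exactly. Their poses are not given: they have to be found in the camera images.
- amber: the amber filter: an upright black frame 50 wide (its y) x 50 tall x 6 thick (its x) with amber glass, and centred on top of it an orange grip 28 wide (y) x 24 tall x 10 thick (x); 74 tall in all, about 50 g. Origin at the middle of its lower edge, z up. It starts upright in one of the three slots of the stand and may go into the slide either way round
- amber_mid (a point): middle of the amber filter: on its centre line, 37 above its lower edge, axes as the filter's. The orange grip reaches from 13 to 37 above this point; pinch it from above across its 10 mm thickness (x)
- green_mid (a point): middle of the green framed filter, same sizes, in the stand; leave it there
- violet_mid (a point): middle of the violet framed filter, same sizes, in the stand; leave it there
- stand: white filter stand, fixed, 172 (x) x 78 (y), 30 tall, origin under its centre. Three slots 55 apart along its x, each 22 deep; a filter in it stands 8 above the bench, its thickness along the stand's x. Which filter is in which slot changes. Lift a filter more than 22 to draw it out
- carriage: the filter slide: a dark steel plate 60 wide (x), 168 long (y), top 40 above the bench, that moves only along its own +y on a fixed rail. Origin: where the middle of a filter (amber_mid) lies when fully home in the slot, 81 above the bench; z up. It starts pulled out, 65 to 85 short of the notch; pushing it along takes about 2 to 4 N
- slot (a point): centre of the slot's floor, on the slide, 37 below the carriage's origin, axes as the carriage's. The slot is upright and open at the top: 8 thick (x) x 53 wide (y) inside for the 6 x 50 frame. Its straight sides reach about 38 above this point, flared lead-in lips about 45 above it that widen the mouth by 2 to 3 each way. The grip of a seated filter stands clear above
- knob (a point): middle of the slide's black upright round knob, 18 in diameter, 44 tall (22 above and below this point), 88 above the bench; fixed on the slide's centre line, 115 from the slot on the outer (-y) side. Pinch it from above in any direction; nothing within 50 of it stands higher than its lower end
- ball (a point): spring ball of 10 diameter on a brass plunger in a fixed block; it rides along the plate's +x edge, which has one notch. About 4 before the notch's middle the ball begins to draw the slide forward by itself (by a few newtons); there it is held, and pushing it further meets a resistance that rises within 1 to some 8 to 10 N; about 5 past the middle the ball is out again
- beam (a point): where the light beam crosses the rail, fixed on the photometer between the blue lamp and the black cell holder (all of these at most 112 above the bench and 70 wide along y). y: along the rail, the way the slide is pushed in; z up. When the ball sits in the notch, the carriage's origin lies at this point; the end stop comes 16 further on
- bottle_a: laboratory bottle with blue cap, 56 diameter, 105 tall (origin under its centre); leave it
- bottle_b: second such bottle; leave it
- tip_box: blue pipette-tip box 82 x 118, 58 tall (origin under its centre); leave it
- tray: blue electronics tray with a small breadboard, 75 x 190, 44 tall (origin under its centre); leave it
- cuvette_box: white cuvette box 90 x 110, 44 tall (origin under its centre); leave it
- screwdriver: small blue screwdriver lying on the bench, 170 long (origin under its centre); leave it
Mind the look-alikes: they are no part of the job. What is shaped like the amber but yellow is not meant.

How it is judged:
By the outcome, as a careful person would: the job done as asked, in the order asked, and still so for the second after the job is handed in, while the arm keeps its last pose, push and grip.
It also fails if it takes over 64 s, if anything falls off the work surface, if the arm or the gripper's body presses on something with over 40 N, if the wrist force passes 120 N, or if a joint passes its speed limit or range.

ROBOT

A 6-joint arm with a two-finger parallel gripper is mounted at the origin on the work surface. World frame = base frame: x ahead of the robot, y to its left, z up, the work surface at z = 0. Lengths are in m, angles in degrees, forces in N, time in s.
With the tool pointing down it reaches from about 0.25 to 0.725 m from the base axis. Payload 9.7 kg.
Tool frame: the origin (TCP) lies on the centre line of the jaws, within the pads' length; the fingertips stand tip_reach ahead of it and the grasp point (between the pads) lies 2 mm behind it (tip_reach is the distance from the TCP to the fingertips, in m); z points along the fingers, y is the direction in which the jaws open and shut (so a half turn about z gives the same grasp; the last joint's range is limited). The gripper opens to 85 mm and grips with 20 to 120 N. Pads are 22 mm wide; open, the fingers measure 114 mm over their backs; the gripper's body (76 mm by 85 mm) begins 54 mm behind the grasp point. The pads swing forward as they close: fully open they stand 13 mm farther back than shut.
Start: joints at [73.281, 4.979, 10.078, 95.1, 0, 90], TCP at [0.158, 0.527, 0.248] pointing down, gripper open.
Joint ranges: [-179.16, 179.16], [-48.56, 103.87], [-65.8, 70.77], [-126.05, 130.52], [-82.76, 87.17], [-180, 180]. Speed limits (degrees/s): [127.2, 127.2, 147.25, 180, 180, 180].

INTERFACE

Orientations are given as [roll, pitch, yaw] about the fixed x, y, z axes, in that order (R = Rz(yaw) Ry(pitch) Rx(roll)).
In Python, from workcell import get_obs, camera, calibration, job_done, tip_reach gives the robot as it stands.
- The arm moves only by the tool apply_moves, never from a script. Its argument "rows" is a list of rows, each a list of 7 numbers: the shift along the world's x, y, z in mm, then the turn, a rotation vector about the world's x, y, z in degrees, then the closure, from 0 (fully open) to 1 (shut). A call has 1 to 20 rows; each row shifts and turns the commanded pose from where the row before left it; what a row does not reach is not made up. A row lasts 1/8 s, in which the tool goes at most 62.5 mm and 10.7 degrees, less where a joint would pass 70% of its speed; a pose out of reach is approached as far as the arm can. A call with a gripper value outside its range is refused whole. The fingers move at their own pace and stop on an object; "grip_force" is the grip in N (left out, the last holds). Time passes only in rows, so rows that do not move let the fingers close. It gives the time, the measured TCP pose, the force and the opening at its end, in the units of the state.
- get_obs(): the state, without advancing time (a new reading comes with each control period).
- camera(name): name is "side" or "top"; returns the picture (480x640x3 uint8, red, green, blue); there is no depth.
- calibration(name): a dict with "intrinsics" (3x3 intrinsics, pixels), "T" (4x4, takes a point from camera to world coordinates). Camera axes: x right, y down, z forward; pixel columns grow to the right and rows downward; lengths in m; the calibration is good to about 2 mm. A picture is of the moment at which its call begins. calibration takes no time and is no camera call.
- job_done(): hands the job in, once; it reports no verdict.
The state is a dict: "time": time; "q": joint angles; "qd": joint speeds; "joint_efforts": joint torques, N m; "ee_pos": TCP position; "tcp_rot": TCP orientation; "wrist_force": force on the tool from outside, world axes, zero at the start; "torque": the same for the moment, N m; "opening": finger opening in m.
Only numpy, scipy, OpenCV 4.12 (cv2) and the standard library are available. Lean on these libraries where they do the work, as an engineer would, in place of code of your own. Each camera call takes 0.05 s, during which the arm holds its last target.

## Working session

There is one attempt and no reset: what is moved stays moved. The work goes in short steps, Python scripts to look and compute and a tool call to move; the robot and the scene stay as the last step left them, time stands still between calls to the robot, and variables do not carry over. Pictures are saved under pics/ and viewed, and the job is handed in when it is done.

Besides the shell and the picture viewer there is one more tool, called after "Call:" as name(argument=value, ...), one argument or row to a line, values as JSON. apply_moves: Moves the arm, as the interface text tells. Its arguments: {"type":"object","properties":{"rows":{"type":"array","items":{"type":"array","items":{"type":"number"}}},"grip_force":{"type":"number"}},"required":["rows"]}

```bash
mkdir -p pics; python3 - <<'E'
from workcell import get_obs, camera, calibration, tip_reach
import cv2
o=get_obs();print(o, tip_reach if not callable(tip_reach) else tip_reach())
for n in("side","top"):
    c=calibration(n);print(n,c["intrinsics"],c["T"])
    cv2.imwrite(f"pics/{n}0.png",camera(n)[:,:,::-1])
E
```

```text
{'time': 0.0, 'q': array([ 7.32794937e+01,  5.01194915e+00,  1.00334903e+01,  9.50996511e+01,
       -2.25732125e-03,  9.00002788e+01]), 'qd': array([ 0.06110975, -0.03354559,  0.07493973,  0.06516346, -0.01542399,
        0.03757056]), 'joint_efforts': array([ 1.22090583e-03, -5.20387459e+01,  4.64803362e+01,  1.64762407e-02,
        1.58083376e-04,  6.51246694e-06]), 'ee_pos': array([0.15818601, 0.52653995, 0.24756628]), 'tcp_rot': array([-1.79921890e+02,  2.25769929e-03,  1.63279218e+02]), 'wrist_force': array([0.17666794, 0.08588624, 0.00371686]), 'torque': array([ 0.0365048 , -0.02227327, -0.00723359]), 'opening': 0.08530558745724591} 0.017
side [[565.63855602   0.         322.41894045]
 [  0.         565.63855602 230.41631832]
 [  0.           0.           1.        ]] [[-0.89393775 -0.32135588  0.31241909  0.1905214 ]
 [-0.44768204  0.60701612 -0.65659136  0.87479967]
 [ 0.02135607 -0.72681623 -0.68649988  0.96702991]
 [ 0.          0.          0.          1.        ]]
top [[521.31098566   0.         318.78117102]
 [  0.         521.31098566 236.48902804]
 [  0.           0.           1.        ]] [[-0.01070637 -0.9916841   0.12824982  0.40233881]
 [-0.99986184  0.00898623 -0.01398361  0.0218988 ]
 [ 0.01271484 -0.12838181 -0.9916433   1.43375985]
 [ 0.          0.          0.          1.        ]]
```

View pics/side0.png

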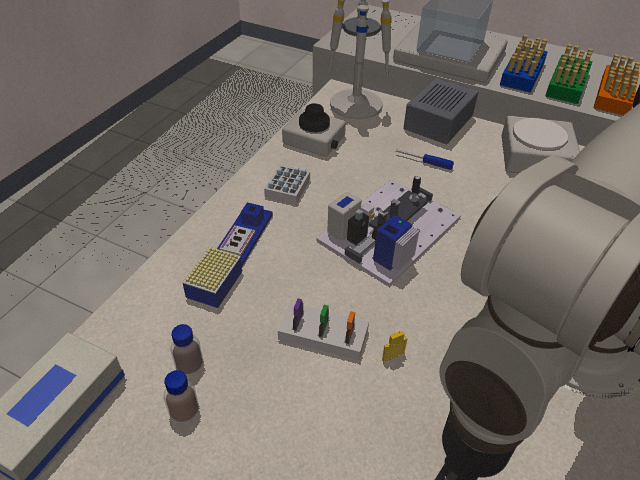

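View pics/top0.png

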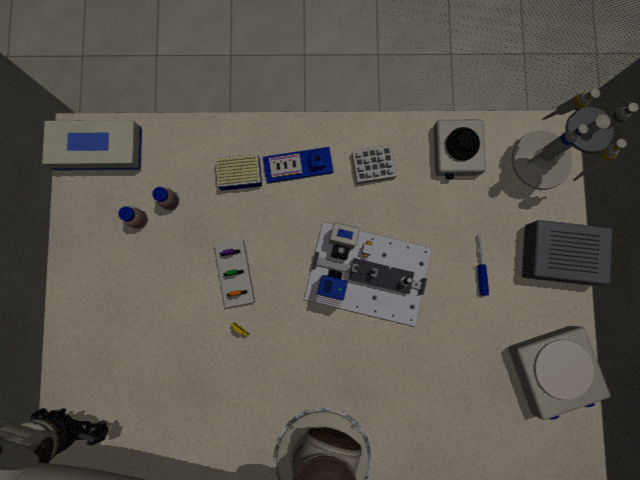

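Candidates: the orange-grip filter in the stand (top 237,294; side 350,325), the yellow look-alike lying free (top 239,329; side 395,346), green (top 233,272) and violet (top 230,252). I choose the orange one in the stand and will check it in a close crop.

```bash
python3 - <<'E'
import cv2
t=cv2.imread("pics/top0.png");s=cv2.imread("pics/side0.png")
def crop(im,x,y,w,h,k,n):
    cv2.imwrite(n,cv2.resize(im[y:y+h,x:x+w],None,fx=k,fy=k,interpolation=cv2.INTER_CUBIC))
crop(t,200,230,80,110,5,"pics/t_stand.png")
crop(t,300,215,140,115,5.7,"pics/t_phot.png")
crop(s,310,170,160,115,5,"pics/s_phot.png")
crop(s,270,285,150,80,5.3,"pics/s_stand.png")
E
```

```text
(no output)
```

View pics/t_stand.png

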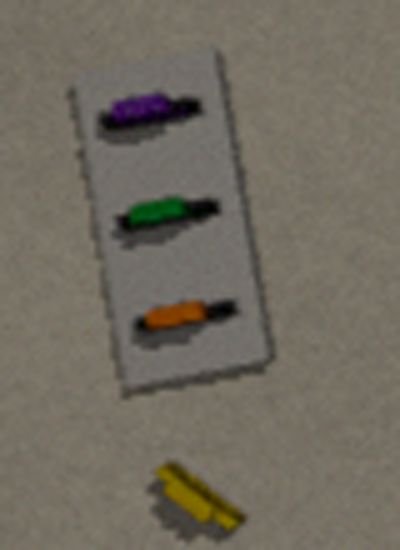

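View pics/t_phot.png

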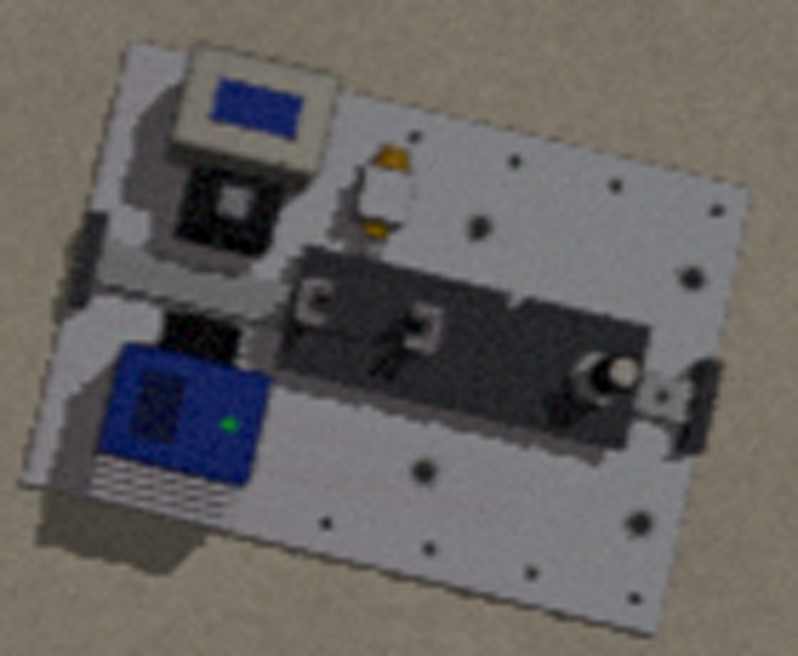

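View pics/s_phot.png

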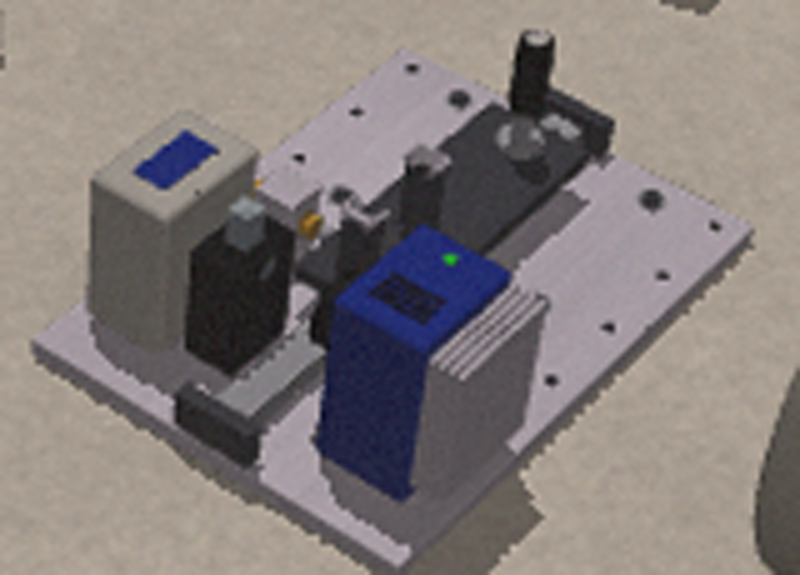

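View pics/s_stand.png

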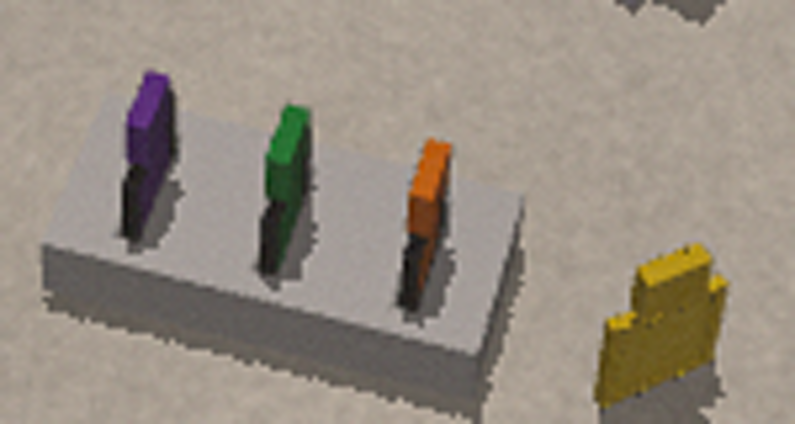

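The crops confirm it: the orange grip (side crop 430,190; top crop 175,314) stands in the stand slot nearest the robot. The yellow one lies outside the stand. The slide's two slot posts (top crop 315,298 and 425,326) and the knob (top crop 610,375) are visible. Next I measure by fitting projected boxes to the colour blobs.

```bash
cat > h.py <<'E'
import numpy as np, cv2
from workcell import calibration
C={n:calibration(n) for n in("side","top")}
def proj(n,P):
    P=np.atleast_2d(P);T=np.linalg.inv(C[n]["T"]);p=(T[:3,:3]@P.T).T+T[:3,3]
    q=(C[n]["intrinsics"]@p.T).T
    return q[:,:2]/q[:,2:]
def onz(n,uv,z):
    T=C[n]["T"];K=C[n]["intrinsics"]
    d=T[:3,:3]@np.linalg.solve(K,[uv[0],uv[1],1.]);o=T[:3,3]
    return o+d*(z-o[2])/d[2]
def box(cx,cy,yaw,lx,ly,z0,z1,ox=0,oy=0):
    c,s=np.cos(yaw),np.sin(yaw);L=[]
    for a in(-1,1):
        for b in(-1,1):
            for z in(z0,z1):
                x=ox+a*lx/2;y=oy+b*ly/2;L.append([cx+c*x-s*y,cy+s*x+c*y,z])
    return np.array(L)
def hullc(p):
    h=cv2.convexHull(p.astype(np.float32));m=cv2.moments(h);return np.array([m['m10']/m['m00'],m['m01']/m['m00']]),m['m00']
def tri(us,ut):
    from scipy.optimize import least_squares
    f=lambda X:np.r_[proj("side",X)[0]-us,proj("top",X)[0]-ut]
    r=least_squares(f,[.4,.1,.05]);return r.x,r.fun
E
python3 - <<'E'
from h import *
from scipy.optimize import least_squares
R={"orange":((5,14),(200,230,80,80),(270,285,110,80)),"green":((45,75),(200,230,80,80),(270,285,110,80)),"violet":((128,160),(200,230,80,80),(270,285,110,80))}
for k,(hr,rt,rs) in R.items():
    M={}
    for n,r in(("top",rt),("side",rs)):
        im=cv2.imread(f"pics/{n}0.png");H=cv2.cvtColor(im,cv2.COLOR_BGR2HSV)
        x,y,w,h=r;h0=H[y:y+h,x:x+w]
        m=(h0[...,0]>=hr[0])&(h0[...,0]<=hr[1])&(h0[...,1]>130)&(h0[...,2]>30)
        v,u=np.nonzero(m);pts=np.c_[u+x,v+y].astype(float)
        mm=np.median(pts,0);pts=pts[np.linalg.norm(pts-mm,axis=1)<20]
        M[n]=pts
    for yaw in np.radians([90,]):pass
    def f(p):
        B=box(p[0],p[1],np.radians(p[2]),.010,.028,.058,.082)
        return np.r_[hullc(proj("top",B))[0]-M["top"].mean(0),hullc(proj("side",B))[0]-M["side"].mean(0)]
    best=least_squares(lambda q:f([q[0],q[1],8]),[.3,.2])
    B=box(*best.x,np.radians(8),.010,.028,.058,.082)
    print(k,[ (n,len(M[n]),M[n].mean(0).round(1),M[n].min(0),M[n].max(0)) for n in M],best.x.round(4),best.fun.round(2),hullc(proj("top",B))[1],hullc(proj("side",B))[1])
    for n in M: print(n, onz(n,M[n].mean(0),.072).round(4))
E
```

```text
orange [('top', 31, array([234.5, 293. ]), array([229., 290.]), array([241., 295.])), ('side', 114, array([350.3, 321.9]), array([347., 311.]), array([354., 338.]))] [0.4322 0.2254] [-0.95  0.24  0.16 -0.35] 51.33801847673021 117.72220237413421
top [0.4328 0.2228 0.072 ]
side [0.4317 0.2279 0.072 ]
green [('top', 44, array([231., 272.]), array([226., 270.]), array([236., 274.])), ('side', 54, array([323.4, 311.1]), array([320., 305.]), array([327., 320.]))] [0.4898 0.2298] [ 1.11 -0.91  0.07  1.36] 54.594987746095285 121.78668049769476
top [0.4874 0.2325 0.072 ]
side [0.4908 0.2283 0.072 ]
violet [('top', 45, array([227.9, 251.2]), array([222., 249.]), array([236., 253.])), ('side', 48, array([297.1, 304.2]), array([294., 299.]), array([301., 312.]))] [0.5398 0.2011] [ 15.34   0.68  10.82 -10.36] 56.13075793522876 119.17814574670047
top [0.5418 0.2411 0.072 ]
side [0.5458 0.237  0.072 ]
```

```bash
cat >> h.py <<'E'
def unc(p,k,o): return (np.array(p,float)+.5)/k-.5+np.array(o)
E
python3 - <<'E'
from h import *
from scipy.optimize import least_squares
side=[unc(p,5.3,(270,285)) for p in [(42,245),(475,355),(525,198),(108,95)]]
top=[unc(p,5,(200,230)) for p in [(75,87),(217,50),(271,360),(122,388)]]
for p in side: print("s",onz("side",p,.03).round(4))
for p in top: print("t",onz("top",p,.03).round(4))
# photometer features
S=lambda p:unc(p,5,(310,170));T=lambda p:unc(p,5.7,(300,215))
print("knobtop",tri(S((539,40)),T((622,372))))
print("knobtop z110 side",onz("side",S((539,40)),.11),"top",onz("top",T((622,372)),.11))
E
```

```text
s [0.5647 0.2862 0.03  ]
s [0.3972 0.2555 0.03  ]
s [0.4093 0.18   0.03  ]
s [0.578  0.2101 0.03  ]
t [0.5578 0.2839 0.03  ]
t [0.5773 0.2074 0.03  ]
t [0.4103 0.1774 0.03  ]
t [0.3963 0.2565 0.03  ]
knobtop (array([ 0.4595329 , -0.22421494,  0.10956149]), array([-0.36958279, -0.06237774,  0.09763708,  0.37492764]))
knobtop z110 side [ 0.45850311 -0.223849    0.11      ] top [ 0.46046577 -0.22391626  0.11      ]
```

```bash
python3 - <<'E'
from h import *
S=lambda p:unc(p,5,(310,170));T=lambda p:unc(p,5.7,(300,215))
def pr(a,b,l):
    d=b-a;print(l,np.linalg.norm(d).round(4),"dir",np.degrees(np.arctan2(d[1],d[0])).round(2))
P=[onz("top",T(p),.04) for p in[(305,248),(650,327),(628,450),(278,373)]]
for p in P:print(p.round(4))
pr(P[1],P[0],"plate +x edge");pr(P[2],P[3],"-x edge");pr(P[3],P[0],"w");pr(P[2],P[1],"w")
B=[onz("top",T(p),.01) for p in[(130,42),(748,188),(655,632),(25,485)]]
pr(B[1],B[0],"base");pr(B[2],B[3],"base");pr(B[3],B[0],"bw");pr(B[2],B[1],"bw")
B=[onz("side",S(p),.01) for p in[(405,48),(750,228),(400,565),(35,345)]]
pr(B[0],B[3],"sbase");pr(B[1],B[2],"sbase")
# post tops z=.044+.045
for l,p in(("inner",(315,298)),("outer",(427,326))): print(l,onz("top",T(p),.089))
for l,p in(("inner",(362,213)),("outer",(428,160))): print(l,onz("side",S(p),.089))
im=cv2.imread("pics/top0.png");cv2.imwrite("pics/tp1.png",cv2.resize(im[258:285,345:385],None,fx=18,fy=18,interpolation=cv2.INTER_CUBIC))
im=cv2.imread("pics/side0.png");cv2.imwrite("pics/sp1.png",cv2.resize(im[190:240,365:410],None,fx=12,fy=12,interpolation=cv2.INTER_CUBIC))
E
```

```text
[ 0.5233 -0.0892  0.04  ]
[ 0.4845 -0.2508  0.04  ]
[ 0.4271 -0.2385  0.04  ]
[ 0.4647 -0.0755  0.04  ]
plate +x edge 0.1662 dir 76.5
-x edge 0.1673 dir 77.03
w 0.0602 dir -13.24
w 0.0586 dir -12.08
base 0.3069 dir 76.05
base 0.3066 dir 76.36
bw 0.2191 dir -13.84
bw 0.2175 dir -13.92
sbase 0.3111 dir 76.4
sbase 0.3062 dir 75.97
inner [ 0.4962585  -0.08942855  0.089     ]
outer [ 0.48306749 -0.13996448  0.089     ]
inner [ 0.49425909 -0.08620861  0.089     ]
outer [ 0.48074358 -0.13681642  0.089     ]
```

View pics/tp1.png

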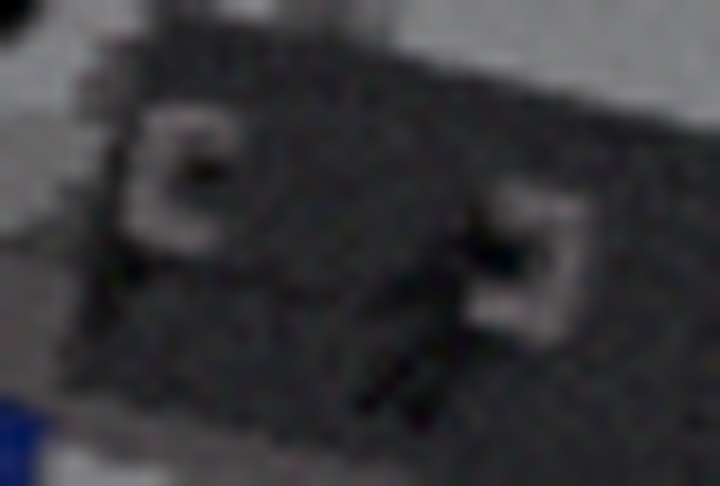

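View pics/sp1.png

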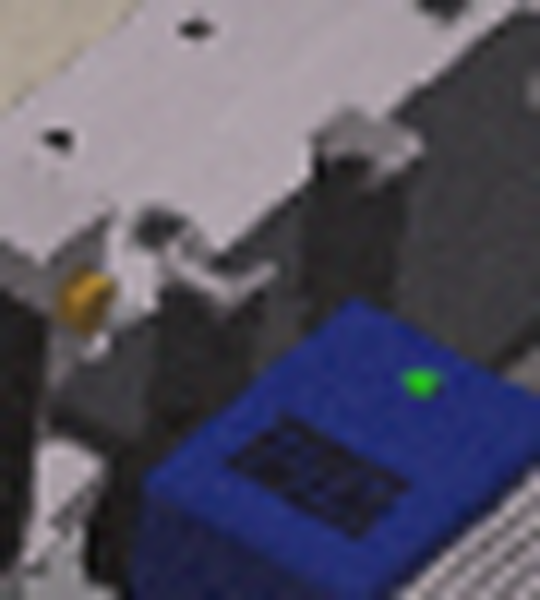

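Call:
apply_moves(
  rows=[
    [23,-25,-6,0,0,-5.25,0.3],
    [23,-25,-6,0,0,-5.25,0.6],
    [23,-25,-6,0,0,-5.25,0.6],
    [23,-25,-6,0,0,-5.25,0.6],
    [23,-25,-6,0,0,-5.25,0.6],
    [23,-25,-6,0,0,-5.25,0.6],
    [23,-25,-6,0,0,-5.25,0.6],
    [23,-25,-6,0,0,-5.25,0.6],
    [23,-25,-6,0,0,-5.25,0.6],
    [23,-25,-6,0,0,-5.25,0.6],
    [23,-25,-6,0,0,-5.25,0.6],
    [21,-28,-7,0,0,-5.25,0.6],
    [0,0,0,0,0,0,0.6],
    [0,0,0,0,0,0,0.6],
  ],
  grip_force=30,
)

```text
time: 1.85
ee_pos: [0.432, 0.2239, 0.1752]
tcp_rot: [-180.0, -0.0, 100.3]
wrist_force: [-0.4, 0.2, 1.2]
opening: 0.0343
```

Call:
apply_moves(
  rows=[
    [0,0,-15,0,0,0,0.6],
    [0,0,-15,0,0,0,0.6],
    [0,0,-15,0,0,0,0.6],
    [0,0,-15,0,0,0,0.6],
    [0,0,-10,0,0,0,0.6],
    [0,0,0,0,0,0,0.6],
  ],
)

```text
time: 2.6
ee_pos: [0.4318, 0.2235, 0.1044]
tcp_rot: [-179.9, 0.0, 100.3]
wrist_force: [-0.2, 0.3, 0.2]
opening: 0.034
```

```bash
python3 - <<'E'
from workcell import camera
import cv2
s=camera("side")[:,:,::-1]
cv2.imwrite("pics/side1.png",s)
cv2.imwrite("pics/side1c.png",cv2.resize(s[240:380,260:420],None,fx=5,fy=4.2,interpolation=cv2.INTER_CUBIC))
E
```

```text
(no output)
```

View pics/side1c.png

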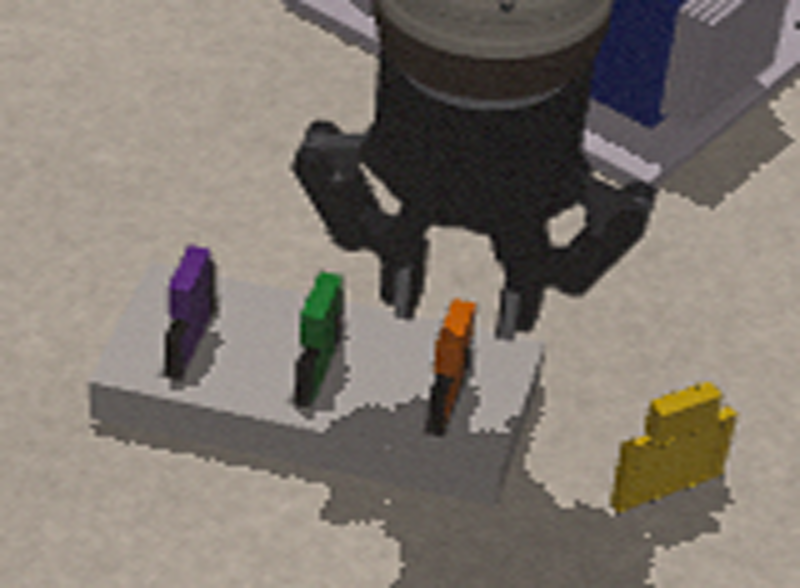

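The gripper straddles the orange grip: finger inner faces at crop (408,300) and (498,330), grip top at (458,305). Descend and close.

Call:
apply_moves(
  rows=[
    [0,0,-10,0,0,0,0.6],
    [0,0,-10,0,0,0,0.6],
    [0,0,-8,0,0,0,0.6],
    [0,0,0,0,0,0,0.6],
    [0,0,0,0,0,0,1],
    [0,0,0,0,0,0,1],
    [0,0,0,0,0,0,1],
    [0,0,0,0,0,0,1],
  ],
  grip_force=30,
)

```text
time: 3.65
ee_pos: [0.4324, 0.2239, 0.0777]
tcp_rot: [180.0, -0.0, 100.3]
wrist_force: [0.3, 0.2, 2.8]
opening: 0.0093
```

Call:
apply_moves(
  rows=[
    [0,0,3,0,0,0,1],
    [0,0,6,0,0,0,1],
    [0,0,10,0,0,0,1],
    [0,0,15,0,0,0,1],
    [0,0,20,0,0,0,1],
    [0,0,25,0,0,0,1],
    [0,0,25,0,0,0,1],
    [0,0,0,0,0,0,1],
  ],
)

```text
time: 4.65
ee_pos: [0.4331, 0.2242, 0.1839]
tcp_rot: [179.8, -0.1, 100.3]
wrist_force: [0.1, -0.3, -0.3]
opening: 0.0093
```

```bash
python3 - <<'E'
from workcell import camera,get_obs
import cv2
s=camera("side")[:,:,::-1]
cv2.imwrite("pics/side2.png",s)
cv2.imwrite("pics/side2c.png",cv2.resize(s[220:380,260:420],None,fx=5,fy=3.7,interpolation=cv2.INTER_CUBIC))
print(get_obs()["wrist_force"])
E
```

```text
[ 0.23388097  0.33737575 -0.86032087]
```

View pics/side2c.png

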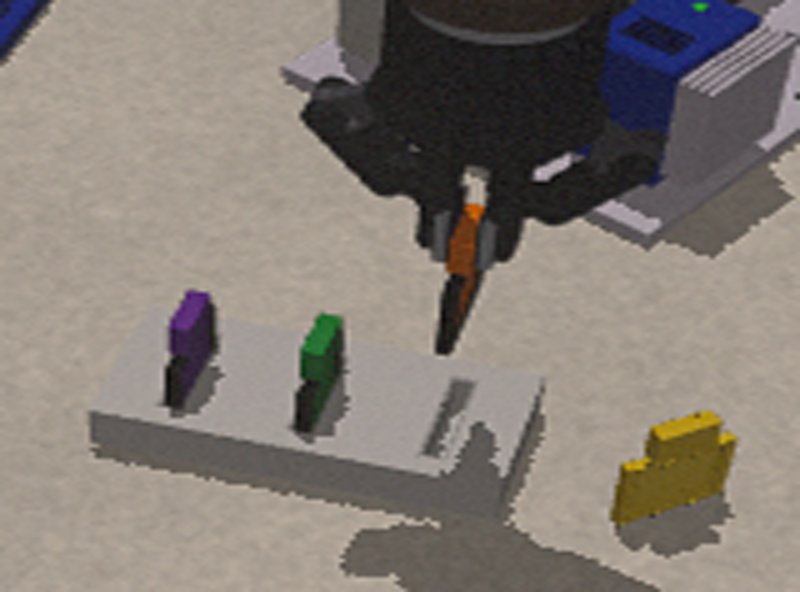

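Call:
apply_moves(
  rows=[
    [0,0,18,0,0,0,1],
    [0,0,18,0,0,0,1],
    [4,-24,0,0,0,-2,1],
    [4,-24,0,0,0,-2,1],
    [4,-24,0,0,0,-2,1],
    [4,-24,0,0,0,-2,1],
    [4,-24,0,0,0,-2,1],
    [4,-24,0,0,0,-2,1],
    [4,-24,0,0,0,-2,1],
    [4,-24,0,0,0,-2,1],
    [4,-24,0,0,0,-2,1],
    [4,-24,0,0,0,-2,1],
    [4,-24,0,0,0,-2,1],
    [4,-24,0,0,0,-2,1],
    [4,-24,0,0,0,0,1],
    [3,-25,0,0,0,0,1],
    [0,0,-20,0,0,0,1],
    [0,0,-20,0,0,0,1],
    [0,0,-10,0,0,0,1],
    [0,0,0,0,0,0,1],
  ],
)

```text
time: 7.2
ee_pos: [0.4869, -0.1131, 0.167]
tcp_rot: [-179.9, -0.0, 76.3]
wrist_force: [0.4, -0.4, -0.1]
opening: 0.0093
```

```bash
python3 - <<'E'
from workcell import camera,get_obs
import cv2
print(get_obs()["ee_pos"],get_obs()["tcp_rot"])
for n,(x,y,w,h) in(("side",(340,150,120,110)),("top",(320,220,120,90))):
    s=camera(n)[:,:,::-1]
    cv2.imwrite(f"pics/{n}3.png",s)
    cv2.imwrite(f"pics/{n}3c.png",cv2.resize(s[y:y+h,x:x+w],None,fx=5.4,fy=5.4,interpolation=cv2.INTER_CUBIC))
E
```

```text
[ 0.48693797 -0.11309282  0.16704942] [-1.79936203e+02 -7.66104698e-05  7.62919711e+01]
```

View pics/side3c.png

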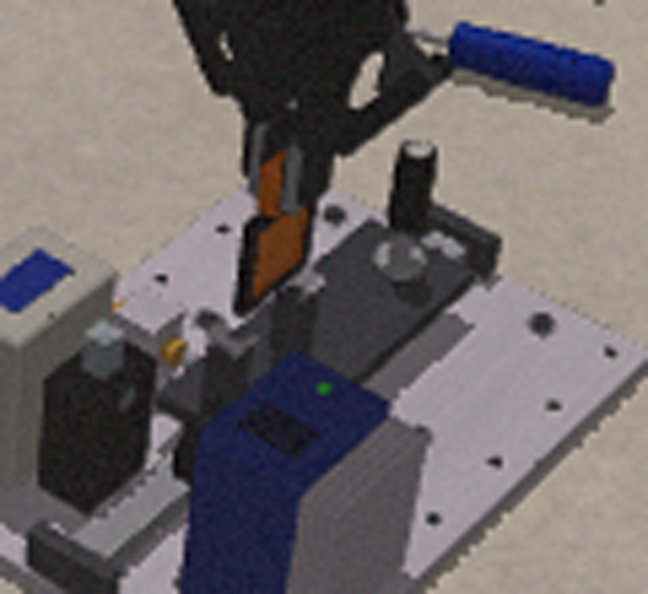

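View pics/top3c.png

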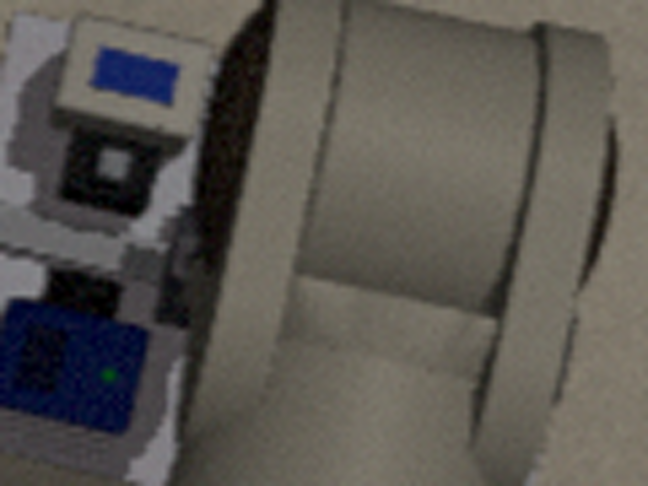

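The side crop shows the filter hanging just above the posts (bottom corner at ~240,305). The arm hides the slot in the top view. I'll overlay the modelled filter and slot in the side view.

```bash
python3 - <<'E'
from h import *
s=cv2.imread("pics/side3.png");x,y,w,h=375,170,34,60;k=12
c=cv2.resize(s[y:y+h,x:x+w],None,fx=k,fy=k,interpolation=cv2.INTER_CUBIC)
def to(p): return (p-np.array([x,y])+.5)*k-.5
d=c.copy()
yaw=np.radians(76.3-90)
B=box(.4869,-.1131,yaw,.006,.050,.0972,.1472)
for p in to(proj("side",B)): cv2.circle(d,tuple(int(v) for v in p),3,(0,255,0),-1)
L=box(.488,-.113,yaw,.0128,.058,.044,.089)
for p,P in zip(to(proj("side",L)),L):
    if P[2]>.08: cv2.circle(d,tuple(int(v) for v in p),3,(0,0,255),-1)
cv2.imwrite("pics/ov3.png",np.hstack([c,d])[:600])
E
```

```text
(no output)
```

View pics/ov3.png

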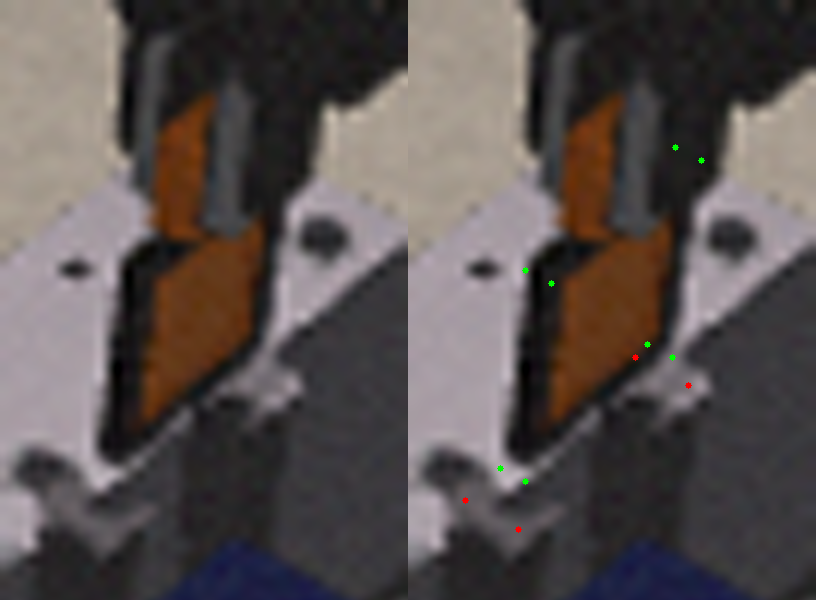

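```bash
python3 - <<'E'
from h import *
k=12;o=(375,170)
u=lambda p:unc(p,k,o)
yaw=np.radians(-13.7);ex=np.array([np.cos(yaw),np.sin(yaw),0]);ey=np.array([-np.sin(yaw),np.cos(yaw),0])
def car(P): d=P-np.array([.488,-.113,0]);return (d@ex*1e3).round(1),(d@ey*1e3).round(1)
print("filter -x face bottom corners (expect x=-3-ish, y=+-25):")
for p in[(122,462),(265,345)]: print(car(onz("side",u(p),.0972)))
print("+x:",car(onz("side",u((100,440)),.0972)))
print("frame top corners",[car(onz("side",u(p),.1472)) for p in[(130,243),(158,258)]])
print("commanded TCP",car(np.array([.4869,-.1131,0])))
print("posts:")
for p in[(100,550),(150,510),(55,485),(300,388),(240,385),(275,360)]: print(p,car(onz("side",u(p),.089)))
J=[(proj("side",[.488,-.113,.09]+np.eye(3)[i]*.001)-proj("side",[.488,-.113,.09]))[0].round(2) for i in range(3)];print(J)
s=cv2.imread("pics/side0.png");x,y,w,h=368,192,44,34
cv2.imwrite("pics/posts.png",cv2.resize(s[y:y+h,x:x+w],None,fx=17,fy=17,interpolation=cv2.INTER_CUBIC))
E
```

```text
filter -x face bottom corners (expect x=-3-ish, y=+-25):
(np.float64(-1.2), np.float64(19.3))
(np.float64(-1.8), np.float64(-28.7))
+x: (np.float64(5.8), np.float64(16.9))
frame top corners [(np.float64(5.0), np.float64(16.4)), (np.float64(-1.7), np.float64(16.5))]
commanded TCP (np.float64(-1.0), np.float64(-0.4))
posts:
(100, 550) (np.float64(-8.4), np.float64(35.2))
(150, 510) (np.float64(-8.8), np.float64(19.1))
(55, 485) (np.float64(9.5), np.float64(25.6))
(300, 388) (np.float64(-9.8), np.float64(-31.0))
(240, 385) (np.float64(-0.3), np.float64(-23.7))
(275, 360) (np.float64(-1.1), np.float64(-34.8))
[array([-0.39, -0.13]), array([-0.16,  0.24]), array([ 0.04, -0.32])]
```

View pics/posts.png

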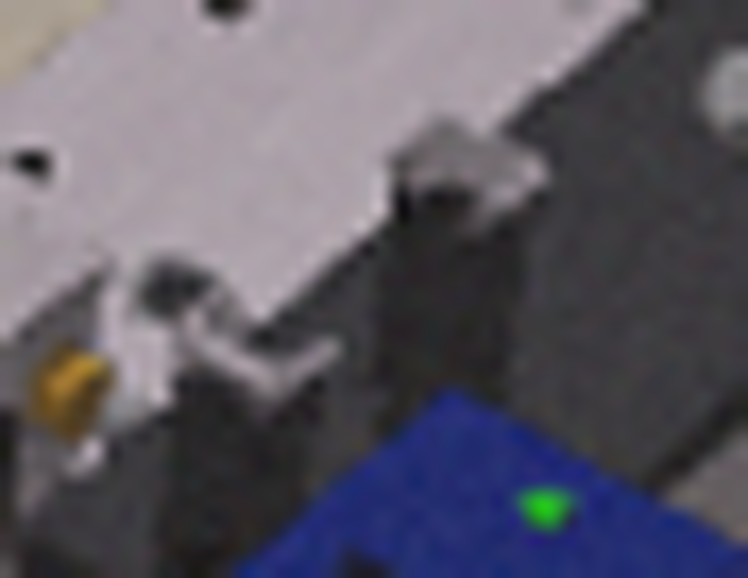

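```bash
python3 - <<'E'
from h import *
yaw=np.radians(-13.7);ex=np.array([np.cos(yaw),np.sin(yaw),0]);ey=np.array([-np.sin(yaw),np.cos(yaw),0])
def car(P): d=P-np.array([.488,-.113,0]);return (d@ex*1e3).round(1),(d@ey*1e3).round(1)
for p in[(270,395),(545,175),(450,125),(180,315),(361,255)]: print("side",p,car(onz("side",unc(p,17,(368,192)),.089)))
for p in[(150,105),(125,240),(595,190),(565,345),(359,220)]: print("top",p,car(onz("top",unc(p,18,(345,258)),.089)))
print("knob", car(np.array([.4595,-.2240,0])),car(np.array([.4585,-.2238,0])),car(np.array([.4605,-.2239,0])))
for p in [(427,112),(300,110)]: pass
# stand slot, empty now: side2 crop
f=lambda p:np.array([(p[0]+.5)/5-.5+260,(p[1]+.5)/3.7-.5+220])
for p in[(422,452),(437,456),(475,383),(457,380)]: print(onz("side",f(p),.03).round(4))
E
```

```text
side (270, 395) (np.float64(-8.1), np.float64(32.7))
side (545, 175) (np.float64(-9.8), np.float64(-31.2))
side (450, 125) (np.float64(6.6), np.float64(-31.3))
side (180, 315) (np.float64(11.1), np.float64(27.4))
side (361, 255) (np.float64(-0.3), np.float64(0.2))
top (150, 105) (np.float64(10.1), np.float64(31.8))
top (125, 240) (np.float64(-9.6), np.float64(31.1))
top (595, 190) (np.float64(12.7), np.float64(-33.1))
top (565, 345) (np.float64(-10.0), np.float64(-33.6))
top (359, 220) (np.float64(0.8), np.float64(-1.0))
knob (np.float64(-1.4), np.float64(-114.6)) (np.float64(-2.4), np.float64(-114.6)) (np.float64(-0.5), np.float64(-114.3))
[0.4336 0.2483 0.03  ]
[0.4272 0.2479 0.03  ]
[0.4338 0.1962 0.03  ]
[0.4413 0.1978 0.03  ]
```

Call:
apply_moves(
  rows=[
    [-0.3,2.1,0,0,0,0,1],
    [0,0,-4,0,0,0,1],
    [0,0,-3,0,0,0,1],
    [0,0,-2,0,0,0,1],
    [0,0,0,0,0,0,1],
  ],
)

```text
time: 7.92
ee_pos: [0.4868, -0.1112, 0.1581]
tcp_rot: [-180.0, 0.0, 76.3]
wrist_force: [-0.4, 0.0, 0.1]
opening: 0.0092
```

```bash
cat > look.py <<'E'
import sys
from workcell import camera,get_obs
import cv2
n=sys.argv[1];x,y,w,h=map(int,sys.argv[2:6]);k=float(sys.argv[6]);f=sys.argv[7]
s=camera(n)[:,:,::-1];cv2.imwrite(f"pics/{f}_full.png",s)
cv2.imwrite(f"pics/{f}.png",cv2.resize(s[y:y+h,x:x+w],None,fx=k,fy=k,interpolation=cv2.INTER_CUBIC))
o=get_obs();print(o["ee_pos"].round(4),o["wrist_force"].round(1),o["torque"].round(2))
E
python3 look.py side 365 170 50 60 10 s4
```

```text
[ 0.4869 -0.1112  0.1582] [ 0.3  0.8 -0.5] [-0.05 -0.01  0.02]
```

View pics/s4.png

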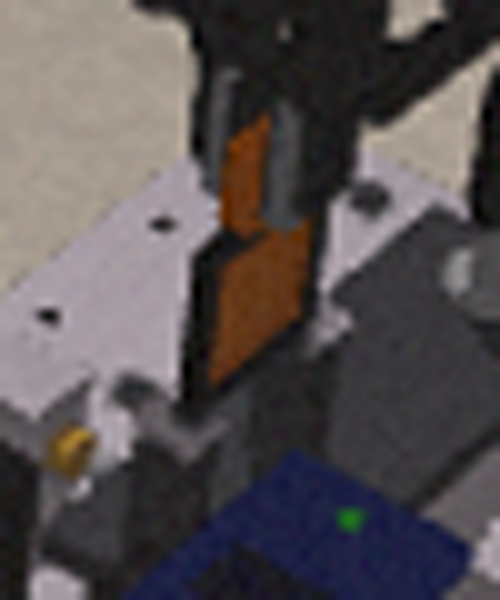

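Call:
apply_moves(
  rows=[
    [0,0,-2,0,0,0,1],
    [0,0,-2,0,0,0,1],
    [0,0,-2,0,0,0,1],
    [0,0,0,0,0,0,1],
  ],
)

```text
time: 8.48
ee_pos: [0.4869, -0.1111, 0.1521]
tcp_rot: [-180.0, -0.0, 76.3]
wrist_force: [0.8, 0.1, -1.8]
opening: 0.009
```

```bash
python3 look.py side 365 170 50 60 10 s5
```

```text
[ 0.4869 -0.1112  0.1522] [ 0.2  0.  -0.7] [ 0.01 -0.06 -0.01]
```

View pics/s5.png

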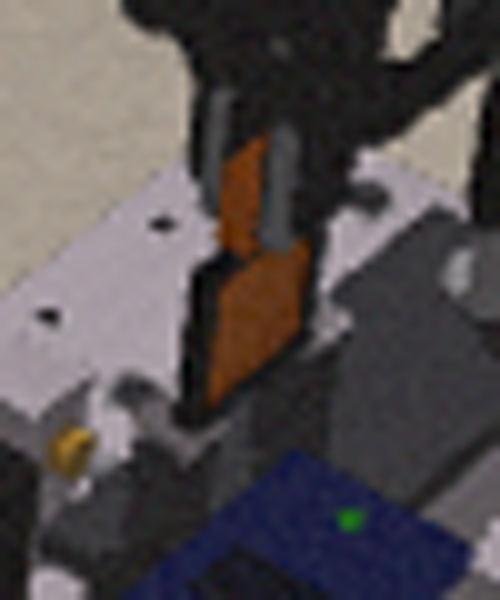

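Call:
apply_moves(
  rows=[
    [0,0,-2,0,0,0,1],
    [0,0,-2,0,0,0,1],
    [0,0,0,0,0,0,1],
  ],
)

```text
time: 8.9
ee_pos: [0.4869, -0.1111, 0.1481]
tcp_rot: [-180.0, -0.0, 76.3]
wrist_force: [1.1, -0.6, -0.9]
opening: 0.009
```

Call:
apply_moves(
  rows=[
    [0,0,-2,0,0,0,1],
    [0,0,-2,0,0,0,1],
    [0,0,0,0,0,0,1],
  ],
)

```text
time: 9.28
ee_pos: [0.4869, -0.1112, 0.1441]
tcp_rot: [-180.0, 0.0, 76.3]
wrist_force: [1.5, -0.6, -0.6]
opening: 0.0095
```

```bash
python3 look.py side 365 170 50 60 10 s6
```

```text
[ 0.4869 -0.1111  0.1441] [ 0.2 -0.1 -1.7] [-0.06 -0.21 -0.08]
```

View pics/s6.png

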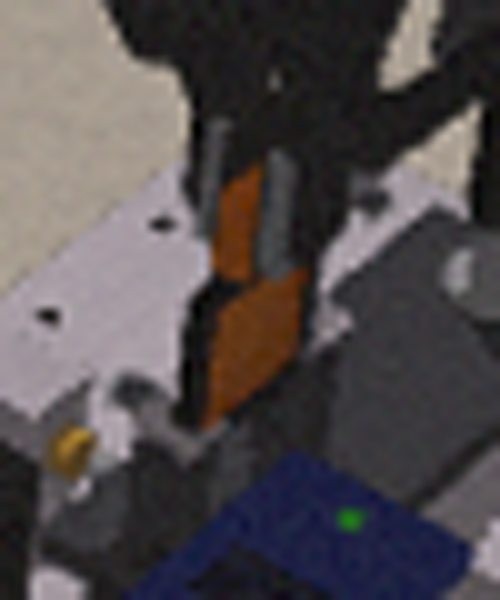

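Call:
apply_moves(
  rows=[
    [0.4,0,-2,0,0,0,1],
    [0,0,-3,0,0,0,1],
    [0,0,-3,0,0,0,1],
    [0,0,0,0,0,0,1],
  ],
)

```text
time: 9.82
ee_pos: [0.4872, -0.1111, 0.1359]
tcp_rot: [-180.0, 0.0, 76.3]
wrist_force: [0.2, -0.4, 0.2]
opening: 0.0097
```

```bash
python3 look.py side 365 170 50 60 10 s7
```

```text
[ 0.4872 -0.1111  0.1361] [-0.6  0.7 -0.3] [ 0.05 -0.04  0.04]
```

View pics/s7.png

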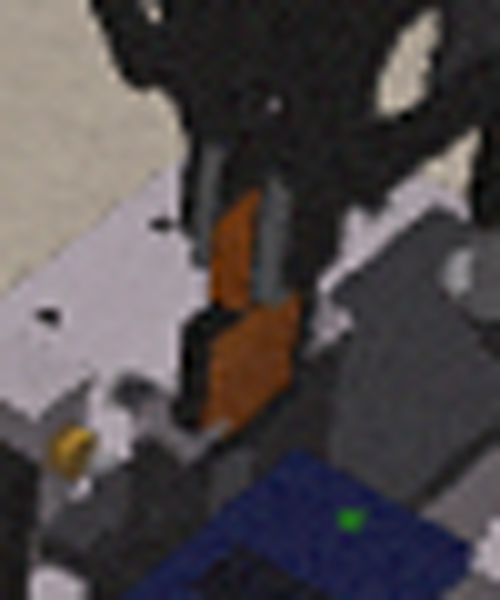

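The filter is entering the slot between the lips (frame end vanishing at crop 195,425), with almost no force. Continue down.

Call:
apply_moves(
  rows=[
    [0,0,-3,0,0,0,1],
    [0,0,-3,0,0,0,1],
    [0,0,-3,0,0,0,1],
    [0,0,-3,0,0,0,1],
    [0,0,0,0,0,0,1],
  ],
)

```text
time: 10.5
ee_pos: [0.4872, -0.1111, 0.124]
tcp_rot: [-180.0, -0.0, 76.3]
wrist_force: [0.2, 0.6, -0.6]
opening: 0.0093
```

Call:
apply_moves(
  rows=[
    [0,0,-2,0,0,0,1],
    [0,0,-2,0,0,0,1],
    [0,0,-2,0,0,0,1],
    [0,0,0,0,0,0,1],
  ],
)

```text
time: 11.0
ee_pos: [0.4872, -0.1111, 0.1181]
tcp_rot: [-180.0, -0.0, 76.3]
wrist_force: [0.6, 0.8, -0.8]
opening: 0.0091
```

Next, 1 mm steps until the floor is felt.

Call:
apply_moves(
  rows=[
    [0,0,-1,0,0,0,1],
    [0,0,-1,0,0,0,1],
    [0,0,-1,0,0,0,1],
    [0,0,0,0,0,0,1],
  ],
)

```text
time: 11.5
ee_pos: [0.4873, -0.1111, 0.1152]
tcp_rot: [-180.0, -0.0, 76.3]
wrist_force: [0.3, 0.1, -0.1]
opening: 0.0093
```

Call:
apply_moves(
  rows=[
    [0,0,-1,0,0,0,1],
    [0,0,-1,0,0,0,1],
    [0,0,0,0,0,0,1],
  ],
)

```text
time: 11.88
ee_pos: [0.4874, -0.1112, 0.1137]
tcp_rot: [180.0, -0.0, 76.3]
wrist_force: [-1.4, -0.0, 3.4]
opening: 0.0091
```

Call:
apply_moves(
  rows=[
    [0,0,-1,0,0,0,1],
    [0,0,0,0,0,0,1],
  ],
)

```text
time: 12.12
ee_pos: [0.4876, -0.1112, 0.1136]
tcp_rot: [179.9, -0.0, 76.3]
wrist_force: [-3.6, 0.7, 10.7]
opening: 0.0097
```

```bash
python3 look.py side 365 170 50 60 10 s8
```

```text
[ 0.4876 -0.1112  0.1136] [-3.3  1.  11.2] [ 0.19  0.86 -0.  ]
```

View pics/s8.png

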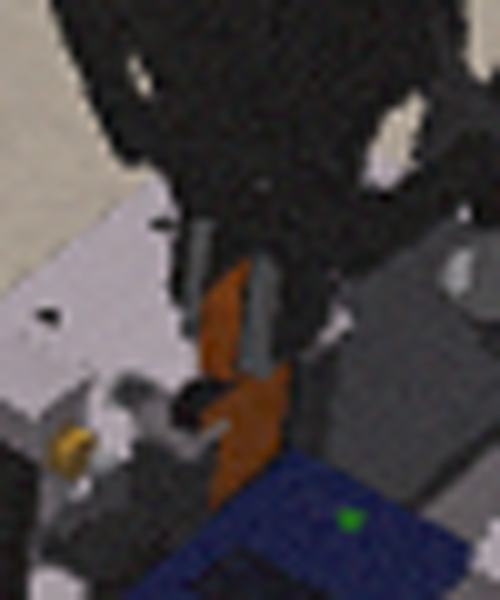

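The filter is home: the floor was felt at TCP z 0.1137, as predicted. Now I release it with a small opening and rise.

Call:
apply_moves(
  rows=[
    [0,0,1,0,0,0,1],
    [0,0,0,0,0,0,0.8],
    [0,0,0,0,0,0,0.7],
    [0,0,0,0,0,0,0.7],
    [0,0,0,0,0,0,0.7],
    [0,0,5,0,0,0,0.7],
    [0,0,10,0,0,0,0.7],
    [0,0,20,0,0,0,0.7],
    [0,0,25,0,0,0,0.7],
    [0,0,25,0,0,0,0.7],
  ],
)

```text
time: 13.42
ee_pos: [0.4874, -0.1112, 0.1999]
tcp_rot: [180.0, 0.0, 76.3]
wrist_force: [0.2, -0.9, -0.9]
opening: 0.0254
```

```bash
python3 look.py side 340 150 120 110 5.4 s9
```

```text
[ 0.4882 -0.1113  0.2033] [-1.2 -0.1  3. ] [0.04 0.02 0.01]
```

View pics/s9.png

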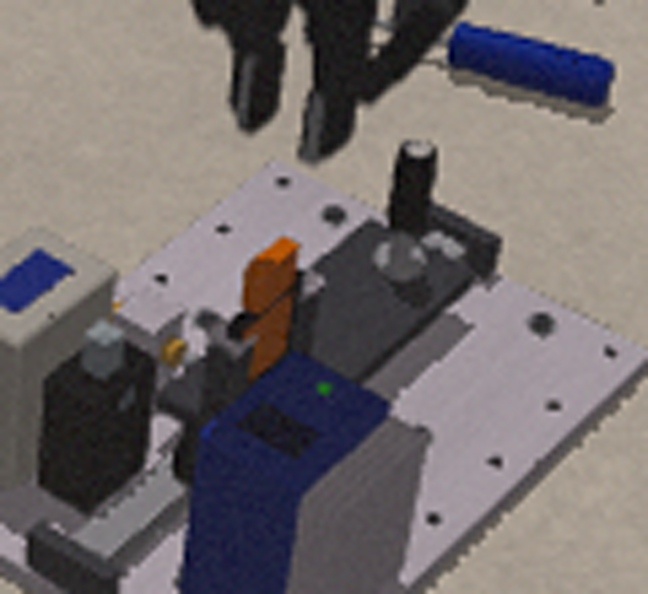

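The filter sits in the slot upright, with its grip standing above the lips (crop 270,275). Knob at crop (415,185), unmoved. Next the knob: quarter turn so that the jaws close along the rail.

Call:
apply_moves(
  rows=[
    [-3,-11,0,0,0,-10,0.5],
    [-3,-11,0,0,0,-10,0.3],
    [-3,-11,0,0,0,-10,0.3],
    [-3,-11,0,0,0,-10,0.3],
    [-3,-11,0,0,0,-10,0.3],
    [-3,-11,0,0,0,-10,0.3],
    [-3,-11,0,0,0,-10,0.3],
    [-3,-11,0,0,0,-10,0.3],
    [-3,-11,-10,0,0,-10,0.3],
    [-0.5,-13,-20,0,0,0,0.3],
    [0,0,-20,0,0,0,0.3],
    [0,0,-10,0,0,0,0.3],
    [0,0,0,0,0,0,0.3],
  ],
)

```text
time: 15.1
ee_pos: [0.4596, -0.223, 0.1381]
tcp_rot: [-180.0, 0.0, -13.7]
wrist_force: [0.1, -0.2, -0.1]
opening: 0.0598
```

```bash
python3 look.py side 340 130 130 110 5.4 s10;  python3 -c "
from workcell import get_obs;print(get_obs()['tcp_rot'],get_obs()['q'])"
```

```text
[ 0.46   -0.2231  0.1388] [-0.8 -0.8  0.5] [-0.01  0.06 -0.07]
[ 1.79997705e+02 -2.05629542e-02 -1.37054293e+01] [-2.58726813e+01 -1.12024004e+00 -8.28651776e+00  8.28131375e+01
  2.09052119e-03  1.67832749e+02]
```

View pics/s10.png

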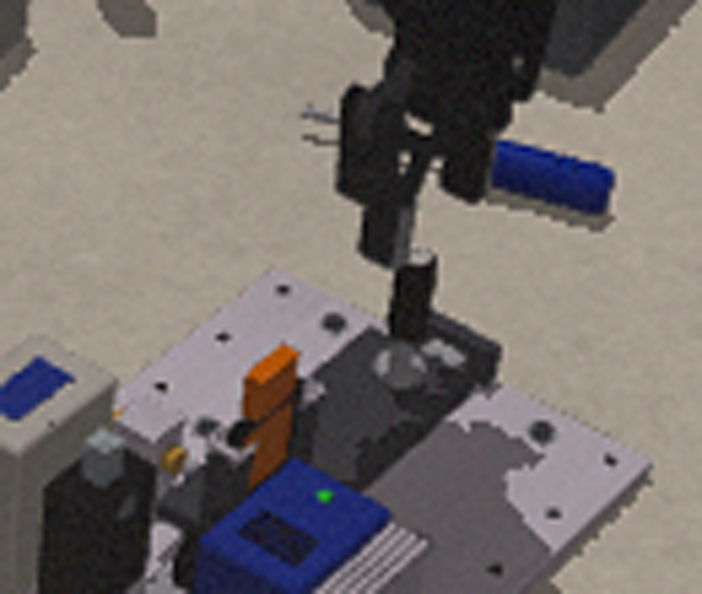

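The jaws straddle the knob top (crop 418,258). Joint 6 is at 168° and would near its limit during the push, so I'll turn back 15° (the knob is round), then descend and close.

Call:
apply_moves(
  rows=[
    [0,0,-5,0,0,8,0.3],
    [0,0,-10,0,0,7,0.3],
    [0,0,-10,0,0,0,0.3],
    [0,0,-10,0,0,0,0.3],
    [0,0,-9,0,0,0,0.3],
    [0,0,0,0,0,0,0.3],
  ],
  grip_force=40,
)

```text
time: 15.9
ee_pos: [0.4594, -0.2229, 0.0935]
tcp_rot: [-180.0, 0.1, 1.2]
wrist_force: [-0.2, -0.4, -0.7]
opening: 0.0597
```

Call:
apply_moves(
  rows=[
    [0,0,0,0,0,0,0.6],
    [0,0,0,0,0,0,0.7],
    [0,0,0,0,0,0,0.75],
    [0,0,0,0,0,0,0.8],
    [0,0,0,0,0,0,0.9],
    [0,0,0,0,0,0,1],
    [0,0,0,0,0,0,1],
  ],
)

```text
time: 16.77
ee_pos: [0.4601, -0.2234, 0.0947]
tcp_rot: [180.0, -0.1, 1.3]
wrist_force: [1.7, -3.3, 4.0]
opening: 0.0167
```

```bash
python3 look.py side 340 130 130 110 5.4 s11;  python3 -c "
from workcell import get_obs;print(get_obs()['tcp_rot'],get_obs()['q'])"
```

```text
[ 0.4601 -0.2234  0.0947] [ 2.2 -3.1  4.7] [-0.53 -0.25 -0.03]
[ 1.79963638e+02 -4.90385838e-02  1.27508086e+00] [-2.58914869e+01 -5.24097155e-01 -1.25841763e+01  7.78796897e+01
 -9.96106425e-03  1.52833443e+02]
```

View pics/s11.png

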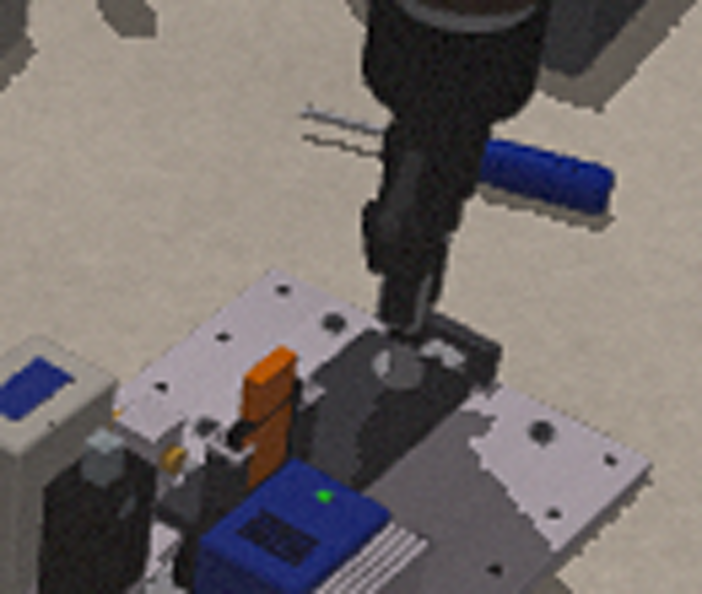

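The knob is held (opening 17 mm). Push along the rail direction (0.238, 0.971), coarse at first.

Call:
apply_moves(
  rows=[
    [0.7,2.9,0,0,0,0,1],
    [1.2,4.85,0,0,0,0,1],
    [1.2,4.85,0,0,0,0,1],
    [1.2,4.85,0,0,0,0,1],
    [0,0,0,0,0,0,1],
  ],
)

```text
time: 17.45
ee_pos: [0.4646, -0.2054, 0.0947]
tcp_rot: [-180.0, -0.1, 1.3]
wrist_force: [4.3, 1.0, 5.9]
opening: 0.0169
```

Call:
apply_moves(
  rows=[
    [1.2,4.85,0,0,0,0,1],
    [1.2,4.85,0,0,0,0,1],
    [1.2,4.85,0,0,0,0,1],
    [1.2,4.85,0,0,0,0,1],
    [0,0,0,0,0,0,1],
  ],
)

```text
time: 18.08
ee_pos: [0.4696, -0.1859, 0.0947]
tcp_rot: [-180.0, -0.1, 1.3]
wrist_force: [4.4, 1.6, 5.6]
opening: 0.0166
```

```bash
python3 look.py side 310 130 160 140 5 s12; python3 look.py top 300 200 150 120 5.3 t12
python3 - <<'E'
from h import *
T=lambda p:unc(p,5.7,(300,215))
ey=np.array([.238,.971])
n=onz("top",T((517,300)),.04);print("notch",n)
for p in[(372,245),(378,235),(362,262)]:
    b=onz("top",T(p),.04);print("ball?",p,b,(b-n)[:2]@ey)
E
```

```text
[ 0.4696 -0.1858  0.0947] [4.6 2.2 5.3] [ 0.32 -0.81 -0.02]
[ 0.4696 -0.1857  0.0947] [4.6 2.6 5.7] [ 0.36 -0.85 -0.  ]
notch [ 0.497807   -0.18854154  0.04      ]
ball? (372, 245) [ 0.52439988 -0.12085015  0.04      ] 0.07205744562056349
ball? (378, 235) [ 0.52909939 -0.12378546  0.04      ] 0.07032573916355066
ball? (362, 262) [ 0.51641972 -0.11596055  0.04      ] 0.07490596686910168
```

View pics/s12.png

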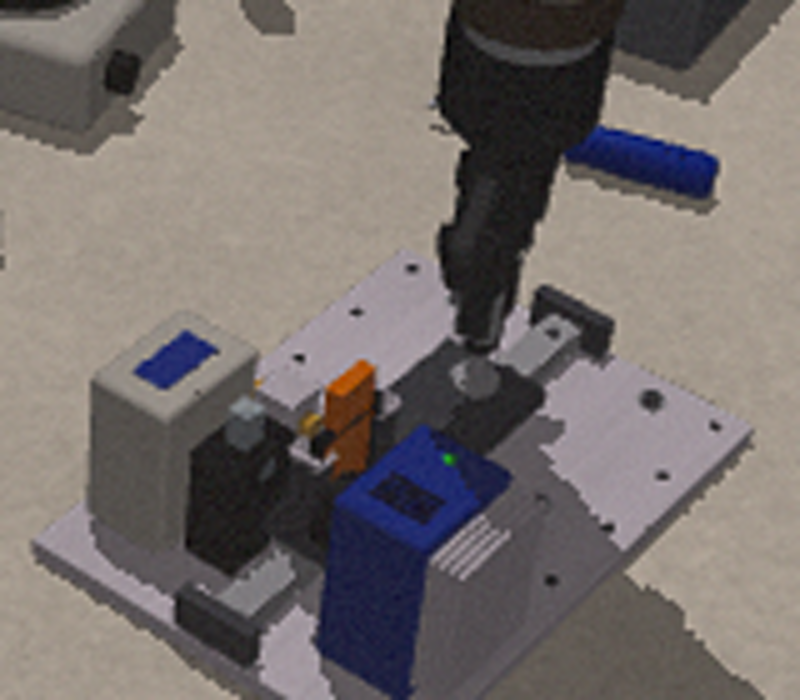

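View pics/t12.png

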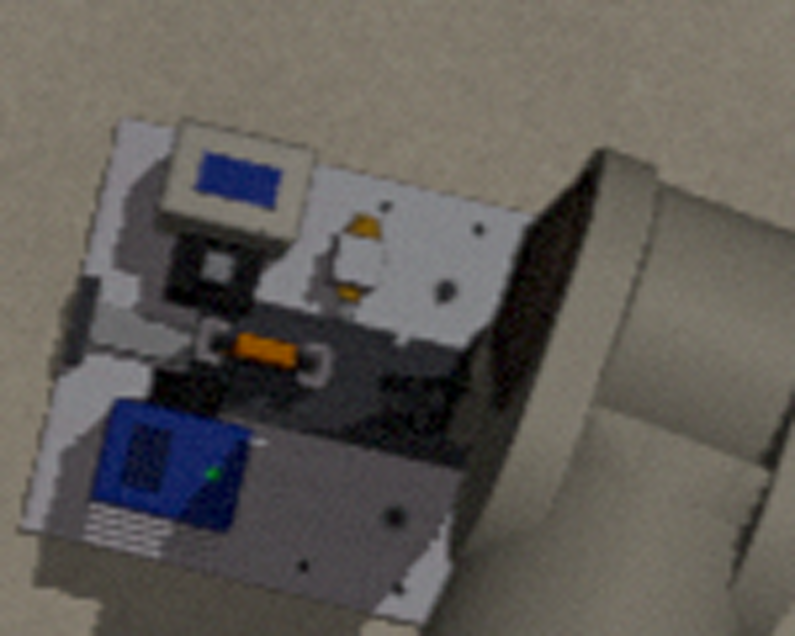

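The top view shows the filter seated, the slide moving with the knob, and the notch at (405,340) still ~30 mm short of the ball (350,295). Push another 20 mm, relieving the sideways load a little.

Call:
apply_moves(
  rows=[
    [1.1,2.4,0,0,0,0,1],
    [0.6,2.43,0,0,0,0,1],
    [0.6,2.43,0,0,0,0,1],
    [0.6,2.43,0,0,0,0,1],
    [0.6,2.43,0,0,0,0,1],
    [0.6,2.43,0,0,0,0,1],
    [0.6,2.43,0,0,0,0,1],
    [0.6,2.43,0,0,0,0,1],
  ],
)

```text
time: 19.18
ee_pos: [0.4741, -0.1677, 0.0947]
tcp_rot: [179.9, -0.0, 1.2]
wrist_force: [-0.0, -7.0, 7.3]
opening: 0.0171
```

```bash
python3 look.py top 300 200 150 120 5.3 t13
```

```text
[ 0.4743 -0.1671  0.0947] [1.6 1.2 6.5] [ 0.1  -0.31 -0.06]
```

View pics/t13.png

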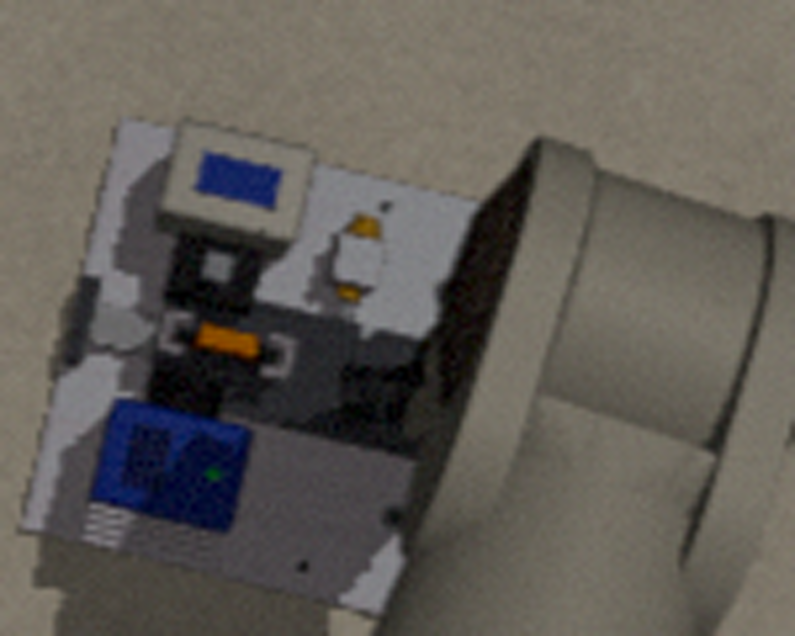

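Total travel is now 57 mm, and the notch (362,330) is ~10–15 mm from the ball. Fine steps from here.

Call:
apply_moves(
  rows=[
    [0.24,0.97,0,0,0,0,1],
    [0.24,0.97,0,0,0,0,1],
    [0.24,0.97,0,0,0,0,1],
  ],
)

```text
time: 19.6
ee_pos: [0.4749, -0.1646, 0.0947]
tcp_rot: [179.9, -0.0, 1.3]
wrist_force: [-0.7, -5.2, 6.4]
opening: 0.0168
```

Call:
apply_moves(
  rows=[
    [0.24,0.97,0,0,0,0,1],
    [0.24,0.97,0,0,0,0,1],
  ],
)

```text
time: 19.85
ee_pos: [0.4754, -0.1628, 0.0947]
tcp_rot: [179.9, -0.0, 1.3]
wrist_force: [0.5, -5.1, 5.9]
opening: 0.0169
```

Call:
apply_moves(
  rows=[
    [0.24,0.97,0,0,0,0,1],
    [0.24,0.97,0,0,0,0,1],
  ],
)

```text
time: 20.1
ee_pos: [0.4759, -0.1608, 0.0947]
tcp_rot: [179.9, -0.0, 1.3]
wrist_force: [0.1, -5.8, 5.9]
opening: 0.0168
```

Call:
apply_moves(
  rows=[
    [0.24,0.97,0,0,0,0,1],
  ],
)

```text
time: 20.23
ee_pos: [0.4761, -0.1597, 0.0947]
tcp_rot: [179.9, -0.0, 1.3]
wrist_force: [0.5, -4.1, 6.4]
opening: 0.017
```

Call:
apply_moves(
  rows=[
    [0.24,0.97,0,0,0,0,1],
  ],
)

```text
time: 20.35
ee_pos: [0.4764, -0.1586, 0.0947]
tcp_rot: [180.0, -0.0, 1.3]
wrist_force: [1.7, -3.4, 6.3]
opening: 0.0168
```

Call:
apply_moves(
  rows=[
    [0.24,0.97,0,0,0,0,1],
  ],
)

```text
time: 20.48
ee_pos: [0.4767, -0.1574, 0.0947]
tcp_rot: [180.0, -0.0, 1.3]
wrist_force: [1.3, -2.1, 7.1]
opening: 0.0165
```

Call:
apply_moves(
  rows=[
    [0.24,0.97,0,0,0,0,1],
  ],
)

```text
time: 20.6
ee_pos: [0.477, -0.1562, 0.0947]
tcp_rot: [-180.0, -0.0, 1.3]
wrist_force: [1.5, -1.0, 6.3]
opening: 0.0164
```

Call:
apply_moves(
  rows=[
    [0.12,0.49,0,0,0,0,1],
  ],
)

```text
time: 20.72
ee_pos: [0.4772, -0.1556, 0.0947]
tcp_rot: [-180.0, -0.0, 1.3]
wrist_force: [1.6, -0.9, 6.8]
opening: 0.017
```

Call:
apply_moves(
  rows=[
    [0.12,0.49,0,0,0,0,1],
  ],
)

```text
time: 20.85
ee_pos: [0.4773, -0.1552, 0.0947]
tcp_rot: [-180.0, -0.0, 1.3]
wrist_force: [1.4, -3.1, 6.2]
opening: 0.0167
```

Call:
apply_moves(
  rows=[
    [0.12,0.49,0,0,0,0,1],
  ],
)

```text
time: 20.98
ee_pos: [0.4773, -0.1551, 0.0947]
tcp_rot: [180.0, -0.0, 1.3]
wrist_force: [0.8, -5.7, 6.8]
opening: 0.0165
```

Resistance fell from about −5 to −1 N over the last 4 mm, as if drawn in. Then the slide stalled at y = −0.1551 with force rising, as expected in the notch. Hold still and verify.

Call:
apply_moves(
  rows=[
    [0,0,0,0,0,0,1],
    [0,0,0,0,0,0,1],
  ],
)

```text
time: 21.22
ee_pos: [0.4773, -0.1551, 0.0947]
tcp_rot: [180.0, -0.0, 1.3]
wrist_force: [0.8, -4.6, 7.2]
opening: 0.017
```

Call:
apply_moves(
  rows=[
    [0.12,0.49,0,0,0,0,1],
  ],
)

```text
time: 21.35
ee_pos: [0.4774, -0.155, 0.0947]
tcp_rot: [179.9, -0.0, 1.3]
wrist_force: [-0.0, -7.2, 6.7]
opening: 0.0166
```

It is clearly held: a 0.5 mm command gave only 0.1 mm of motion and force rising to 7 N. Relax the push and take a last look.

Call:
apply_moves(
  rows=[
    [-0.12,-0.49,0,0,0,0,1],
    [-0.12,-0.49,0,0,0,0,1],
    [0,0,0,0,0,0,1],
    [0,0,0,0,0,0,1],
  ],
)

```text
time: 21.85
ee_pos: [0.4773, -0.1552, 0.0947]
tcp_rot: [-180.0, -0.0, 1.3]
wrist_force: [1.6, -1.8, 6.4]
opening: 0.0168
```

```bash
python3 look.py top 300 200 150 120 5.3 t14;python3 look.py side 270 150 160 150 5 s14; python3 -c "
from h import *
print('carriage origin est', np.array([.4773,-.1551])+.115*np.array([.238,.971]))"
```

```text
[ 0.4773 -0.1552  0.0947] [ 1.7 -0.6  6.7] [-0.22 -0.21  0.  ]
[ 0.4773 -0.1552  0.0947] [ 1.1 -1.   7. ] [-0.17 -0.28  0.06]
carriage origin est [ 0.50467  -0.043435]
```

View pics/t14.png

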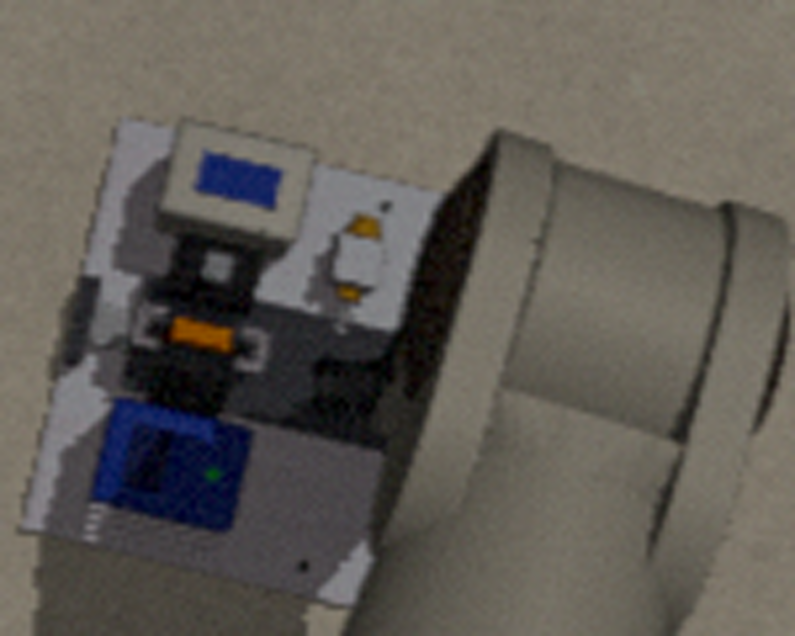

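View pics/s14_full.png

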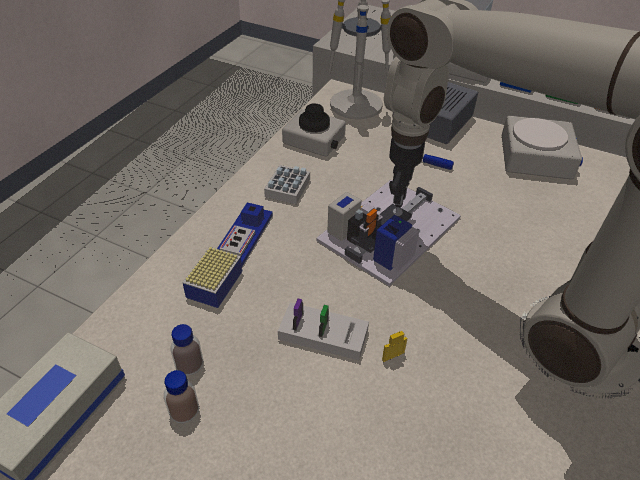

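The filter stands between cuvette holder and lamp (top crop 203,335), the ball is in the notch (343,325), the rail still shows beyond the slide before the end stop, and everything else is in place. Handing in.

```bash
python3 -c "
from workcell import job_done;print(job_done())"
```

```text
the job is handed in; nothing more can be done
None
```

The amber filter is fully home in the slide, the slide is resting at the notch, and the gripper is still holding the knob. I handed the job in at about 22 s.

- **Filter:** I drew it from the stand slot nearest the robot and slid it down with only a few newtons of contact. The floor came at TCP height 0.1137 m, which was the height predicted, and I pressed to about 11 N before letting go. The picture after release showed it upright, with its grip clear above the lips.
- **Slide:** I pushed it about 70 mm. The resistance fell from about 5 to 1 N over the last 4 mm, as if the ball was drawing it in. It then stalled at y = −0.155. A further 0.5 mm command moved it only 0.1 mm and raised the force to 7 N, so I took it to be in the notch and backed the push off to about 1–2 N.
- **Last pictures:** The filter stands between the lamp and the cell holder, and the ball sits at the plate's notch. Rail is still visible ahead of the slide before the end stop. The other filters and objects that are in view look undisturbed; the arm partly hides the screwdriver in the last side view.

**Checks that disagreed:**
- The two cameras differed by 2 to 4 mm on positions, so I lowered the filter into the slot by feel in small steps.
- A steady vertical load of about 6–7 N stayed on the wrist while the knob was held.

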